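# Return a fittings carton to its place in a packed stock row

### The arm

A 6-joint arm with a two-finger parallel gripper is mounted at the origin on the work surface. World frame = base frame: x ahead of the robot, y to its left, z up, the work surface at z = 0. Lengths are in m, angles in rad, forces in N, time in s.
With the tool pointing down it reaches from about 0.425 to 0.95 m from the base axis. Payload 3.5 kg.
Tool frame: the origin (TCP) lies at the very end of the fingers, on their centre line; the grasp point (between the pads) lies 19 mm behind it; z points along the fingers, y is the line along which they close (so a half turn about z gives the same grasp; the last joint's range is limited). The gripper opens to 85 mm and grips with 20 to 120 N. Pads are 22 mm wide; open, the fingers measure 114 mm over their backs; the gripper's body (76 mm by 85 mm) begins 54 mm behind the grasp point. The pads swing forward as they close: fully open they stand 13 mm farther back than shut.
Start: joints at [1.126, 0.286, 1.577, -0, 1.279, -0.15], TCP at [0.196, 0.646, 0.231] pointing down, gripper open.
Joint ranges: [-2.77, 2.77], [-0.9, 2.22], [0.21, 2.48], [-1.53, 4.67], [0.24, 2.81], [-2.84, 2.84]. Speed limits (rad/s): [2.79, 2.79, 3.14, 3.14, 3.14, 3.14].

### API

Orientations are given as [roll, pitch, yaw] about the fixed x, y, z axes, in that order (R = Rz(yaw) Ry(pitch) Rx(roll)).
In Python, from plant import sense, read_camera, job_done gives the robot as it stands.
- The arm moves only by the tool apply_moves, never from a script. Its argument "steps" is a list that holds one entry, the list of rows, each a list of 5 numbers: the opening, from -1 (shut) to 1 (fully open), so that 0 is half open, then the shift along the tool's x, y, z in cm, then the turn about the tool's z in rad. A call has exactly 8 rows; each row is the pose to reach, as a shift and turn from the pose commanded when the call began, along the tool's axes at that moment; what a row does not reach only later rows make up. A row lasts 1/10 s, in which the tool goes at most 50 mm and 8.59 degrees, less where a joint would pass 70% of its speed; a pose out of reach is approached as far as the arm can. A call with a gripper value outside its range is refused whole. The fingers move at their own pace and stop on an object; "newtons" is the grip in N (left out, the last holds). Time passes only in rows, so rows that repeat a pose let the fingers close, or fill a call up. It gives the time, the measured TCP pose, the force, the opening and the grip force at its end, in the units of the state.
- sense(): the state, without advancing time (a new reading comes with each control period).
- read_camera(name): name is "scene" or "top" or "wrist"; returns a dict with "frame" (480x640x3 uint8, red, green, blue), "z_map" (480x640 float32, m along the optical axis (not along the pixel's ray), 0 where there is no reading), "K" (3x3 intrinsics, pixels), "R" (3x3) and "t" (3): a world point X has camera coordinates R X + t. Camera axes: x right, y down, z forward; pixel columns grow to the right and rows downward; lengths in m; the calibration is good to about 2 mm. A picture is of the moment at which its call begins.
- job_done(): hands the job in; it is judged then, once.
The state is a dict: "t": time; "joint_pos": joint angles; "qvel": joint speeds; "joint_efforts": joint torques, N m; "tool_pos": TCP position; "orientation": TCP orientation; "contact_force": force on the tool from outside, world axes, zero at the start; "wrist_torque": the same for the moment, N m; "grip_width": finger opening in m; "gripper_force": force on a finger pad.
Only numpy, scipy, OpenCV 4.12 (cv2) and the standard library are available. Lean on these libraries where they do the work, as an engineer would, in place of code of your own. Each camera call takes 0.05 s, during which the arm holds its last target. There are 200 camera calls.

### The job

Put the returned carton from the grey tote back into the packed row in the plywood stock tray, directly beside the one carton of the same height, on either side of it; slide the neighbours apart first, without lifting them out, to make its place. Keep it upright, label to the front like the others, and lower it right down to the tray floor before letting go. All six cartons must end up standing square in the row, and the loose fittings must be left where they are.

Things in the scene. Friction and masses are not known exactly. Their poses are not given: they have to be found in the camera images.
- tray: Fixed open plywood tray. Origin: centre of its underside; x from its blue front board (robot side) to its back, y along the row to the robot's left. Floor top at z 12 mm. Inside 80 mm deep (x +-40), 314 mm long (y +-157): six cartons plus 14 mm. Boards 12 mm thick: front and back stand 30 mm above the floor, ends 75 mm. Five cartons stand in it in any order, gaps 2 to 48 mm.
- carton_return: Carton 92 mm tall, 50 mm wide (its y), 60 mm deep (its x), 0.25-0.5 kg, rigid, slides easily but tips if pushed high up. Origin: centre of its underside; x from its front (white label with dark silhouette of a pipe tee; same on top) to its back, z up. The returned carton; starts upright in the grey tote, turned by up to 80 degrees.
- carton_return_front (a point): Centre of the front (label) face of the returned carton.
- carton_twin: Carton 92 mm tall, 50 mm wide (its y), 60 mm deep (its x), 0.25-0.5 kg, rigid, slides easily but tips if pushed high up. Origin: centre of its underside; x from its front (white label with dark silhouette of a pipe tee; same on top) to its back, z up. The twin of the returned carton, alone of its height in the row. Stands in the tray's row, front to the tray's front; its place in the row varies.
- carton_short_a: Carton 80 mm tall, 50 mm wide (its y), 60 mm deep (its x), 0.25-0.5 kg, rigid, slides easily but tips if pushed high up. Origin: centre of its underside; x from its front (white label with dark silhouette of a pipe elbow; same on top) to its back, z up. Stands in the tray's row, front to the tray's front; its place in the row varies.
- carton_short_b: Carton 80 mm tall, 50 mm wide (its y), 60 mm deep (its x), 0.25-0.5 kg, rigid, slides easily but tips if pushed high up. Origin: centre of its underside; x from its front (white label with dark silhouette of a pipe elbow; same on top) to its back, z up. Stands in the tray's row, front to the tray's front; its place in the row varies. Same as carton_short_a.
- carton_tall_a: Carton 104 mm tall, 50 mm wide (its y), 60 mm deep (its x), 0.25-0.5 kg, rigid, slides easily but tips if pushed high up. Origin: centre of its underside; x from its front (white label with dark silhouette of a pipe cross; same on top) to its back, z up. Stands in the tray's row, front to the tray's front; its place in the row varies.
- carton_tall_b: Carton 104 mm tall, 50 mm wide (its y), 60 mm deep (its x), 0.25-0.5 kg, rigid, slides easily but tips if pushed high up. Origin: centre of its underside; x from its front (white label with dark silhouette of a pipe cross; same on top) to its back, z up. Stands in the tray's row, front to the tray's front; its place in the row varies. Same as carton_tall_a.
- tote: Fixed open grey plastic tote on the bench. Origin: centre of its underside; 200 x 270 mm over the rim (x, y), 70 mm tall, inside 180 x 250 mm, floor and walls 4 mm thick. The returned carton stands towards its +y end, two loose fittings lie towards its -y end.
- elbow: Galvanised pipe elbow lying in the tote, about 60 x 60 mm, 46 mm tall; bystander. Origin: under its middle.
- tee: Black iron pipe tee lying in the tote, 68 mm run (its y), 40 mm tall; bystander. Origin: under the crossing.
- valve: Brass gate valve standing on the bench beyond the work, 90 mm long (its y), 112 mm tall with a 70 mm handwheel on top; bystander. Origin: under its middle.
- big_tee: Large pipe tee lying on the bench beyond the tote, 90 mm run (its y), 58 mm tall; bystander. Origin: under the crossing.

How it is judged:
On the way:
1. the returned carton is lowered to the tray floor beside its twin while still held (z of carton_return in the frame of tray below 0.0165 m and horizontal distance between carton_return and carton_twin below 0.07 m and angle between carton_return's own z axis and vertical below 0.12 rad and contact force between the fingers and carton_return above 1 N), for 0.1 s.
At the end, for the whole second after the job is handed in: All six cartons stand at rest on the tray floor (within 4 mm), tilt under 0.08 rad, within 13 mm of the tray's centre line, yaw within 0.15 rad of the tray's; the returned one directly beside its twin (centres under 68 mm apart), label to the front (horizontal distance between carton_return and carton_twin below 0.068 m and x of carton_return_front in the frame of tray below -0.015 m and z of each of carton_return, carton_short_a, carton_tall_a, carton_twin, carton_short_b, carton_tall_b in the frame of tray below 0.016 m and x of carton_return in the frame of tray between -0.013 and 0.013 m and y of carton_return in the frame of tray between -0.137 and 0.137 m and angle between each of carton_return, carton_short_a, carton_tall_a, carton_twin, carton_short_b, carton_tall_b's own z axis and vertical below 0.08 rad and angle between the x axis of each of carton_return, carton_short_a, carton_tall_a, carton_twin, carton_short_b, carton_tall_b and the x axis of tray, either way round below 0.15 rad and linear speed of each of carton_return, carton_short_a, carton_tall_a, carton_twin, carton_short_b, carton_tall_b below 0.02 m/s and x of carton_short_a in the frame of tray between -0.013 and 0.013 m and y of carton_short_a in the frame of tray between -0.137 and 0.137 m and x of carton_tall_a in the frame of tray between -0.013 and 0.013 m and y of carton_tall_a in the frame of tray between -0.137 and 0.137 m and x of carton_twin in the frame of tray between -0.013 and 0.013 m and y of carton_twin in the frame of tray between -0.137 and 0.137 m and x of carton_short_b in the frame of tray between -0.013 and 0.013 m and y of carton_short_b in the frame of tray between -0.137 and 0.137 m and x of carton_tall_b in the frame of tray between -0.013 and 0.013 m and y of carton_tall_b in the frame of tray between -0.137 and 0.137 m); the robot touches nothing.
It fails at once if a bystander fitting was moved by more than 20 mm (distance of any of elbow, tee, valve, big_tee from where it was at the start of the episode above 0.02 m).
It fails at once if a carton of the row was tipped or lifted off the tray floor by more than 25 mm (angle between any of carton_short_a, carton_tall_a, carton_twin, carton_short_b, carton_tall_b's own z axis and vertical above 0.35 rad or z of any of carton_short_a, carton_tall_a, carton_twin, carton_short_b, carton_tall_b in the frame of tray above 0.037 m).
It fails at once if the returned carton was tipped over (angle between carton_return's own z axis and vertical above 0.6 rad).
It also fails if it takes over 61 s, if anything falls off the work surface, if the arm or the gripper's body presses on something with over 40 N, if the wrist force passes 120 N, or if a joint passes its speed limit or range.

## Working session

There is one attempt and no reset: what is moved stays moved. The work goes in short steps, Python scripts to look and compute and a tool call to move; the robot and the scene stay as the last step left them, time stands still between calls to the robot, and variables do not carry over. Pictures are saved under pics/ and viewed, at most 10 in all, crops included, and the job is handed in when it is done.

Besides the shell and the picture viewer there is one more tool, called after "Request:" as name([rows], argument=value, ...), one row to a line, values as JSON. apply_moves: Moves the arm, as the interface text tells. Its arguments: {"type":"object","properties":{"steps":{"type":"array"},"newtons":{"type":"number"}},"required":["steps"]}

```bash
mkdir -p pics; cat > h.py <<'E'
import numpy as np, cv2
from plant import sense, read_camera, job_done
def cloud(c):
    z=c["z_map"]; v,u=np.mgrid[:480,:640]; K=c["K"]
    p=np.stack([(u-K[0,2])/K[0,0]*z,(v-K[1,2])/K[1,1]*z,z],-1)
    return (p-c["t"])@c["R"], z>0
def save(c,n): cv2.imwrite("pics/"+n+".png",c["frame"][...,::-1])
E
python3 - <<'E'
from h import *
s=sense(); print({k:np.round(v,3) for k,v in s.items()})
for n in("top","scene"):
    c=read_camera(n); save(c,n+"0"); np.savez(n+"0.npz",**c)
    print(n,-c["R"].T@c["t"])
    P,m=cloud(c)
    print(P[m].min(0),P[m].max(0))
E
```

```text
{'t': np.float64(0.0), 'joint_pos': array([ 1.126,  0.287,  1.578,  0.   ,  1.279, -0.15 ]), 'qvel': array([-0.001,  0.001,  0.001,  0.   ,  0.001,  0.001]), 'joint_efforts': array([ 1.0000e-03, -4.0598e+01, -2.9263e+01, -0.0000e+00,  6.0000e-03,
        0.0000e+00]), 'tool_pos': array([0.196, 0.645, 0.23 ]), 'orientation': array([-3.139, -0.   ,  2.847]), 'contact_force': array([-0.326, -0.219,  0.697]), 'wrist_torque': array([-0.008, -0.003,  0.041]), 'gripper_force': np.float64(0.0), 'grip_width': np.float64(0.086)}
top [0.53455708 0.05715983 1.11556226]
[ 0.1404719  -1.02405788 -0.77015762] [1.48044571 1.10365722 0.12294358]
scene [1.23422357 0.03896693 0.76347999]
[-2.44475941 -2.51855487 -0.76478083] [0.98140337 2.56032041 0.44943908]
```

View pics/top0.png

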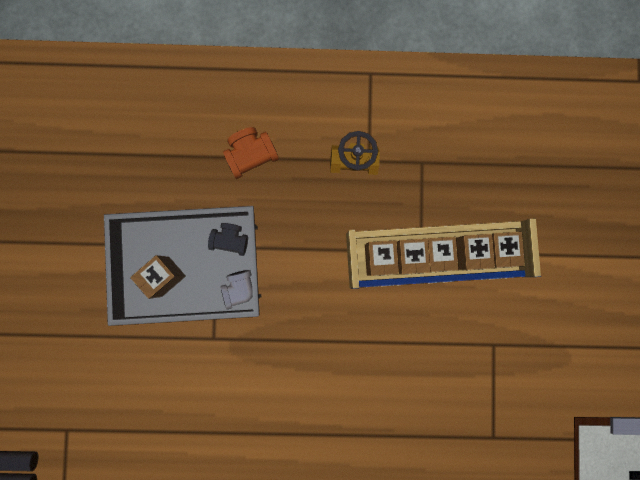

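View pics/scene0.png

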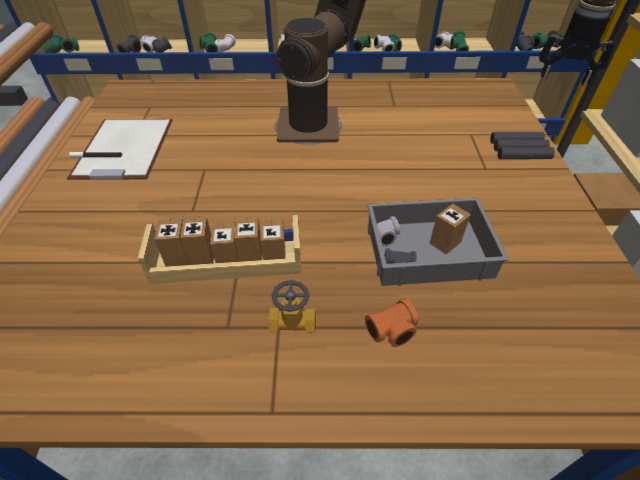

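```bash
cat >> h.py <<'E'
def ray(c,uv,h):
    d=np.array([*cv2.undistortPoints(np.array([[uv]],float),c["K"],None)[0,0],1.])@c["R"]; o=-c["R"].T@c["t"]
    return o+d*(h-o[2])/d[2]
def labels(c):
    hsv=cv2.cvtColor(c["frame"],cv2.COLOR_RGB2HSV)
    m=((hsv[...,1]<40)&(hsv[...,2]>190)).astype(np.uint8); m=cv2.morphologyEx(m,cv2.MORPH_CLOSE,np.ones((9,9)))
    cs,_=cv2.findContours(m,0,2); return [cv2.minAreaRect(k) for k in cs if 200<cv2.contourArea(k)<1500]
E
python3 - <<'E'
from h import *
c=dict(np.load("top0.npz")); P,m=cloud(c)
for r in sorted(labels(c),key=lambda r:r[0][0]):
    u,v=map(int,r[0]); z=np.median(P[v-4:v+5,u-4:u+5,2])
    h=min([.092,.096,.104,.116],key=lambda a:abs(a-z))
    b=cv2.boxPoints(r); w=np.array([ray(c,tuple(x),h)[:2] for x in b]); e=w[1]-w[0]
    top=(abs(P[...,2]-z)<.006)&m&(abs(P[...,0]-P[v,u,0])<.05)&(abs(P[...,1]-P[v,u,1])<.045)
    print(np.round(r[0],1),"z",z.round(4),h,"ray",ray(c,r[0],h).round(4),"size",np.linalg.norm(e).round(4),np.linalg.norm(w[2]-w[1]).round(4),"ang",np.degrees(np.arctan2(e[1],e[0])).round(1))
# tray
T=m&(P[...,2]>.078)&(P[...,2]<.094)
for y0,y1,nm in[(-.1,.08,'L'),(-.45,-.1,'R')]:
    q=T&(P[...,0]>.4)&(P[...,0]<.68)
    uu=np.arange(640)[None,:]; q&= (uu>343)&(uu<361) if nm=='L' else (uu>522)&(uu<545)
    X=P[q][:,:2].astype(np.float32); r=cv2.minAreaRect(X); print(nm,len(X),r,X.mean(0))
f=c["frame"].astype(int); blue=((f[...,2]>90)&(f[...,0]<60)&(f[...,2]-f[...,0]>50)); blue[:200]=0;blue[320:]=0
X=P[blue&m]; print("blue",len(X),cv2.fitLine(X[:,:2].astype(np.float32),2,0,.01,.01).ravel(),X[:,2].max(),np.median(X[:,2]))
G=m&(abs(P[...,2]-.07)<.006)&(np.arange(640)[None]<270)&(P[...,1]>.1)
print("tote",cv2.minAreaRect(P[G][:,:2].astype(np.float32)),G.sum())
# crops enlarged
def crop(u,v,a=0):
    M=cv2.getRotationMatrix2D((u,v),a,8); M[:,2]+=np.array([150-u,150-v]); return cv2.warpAffine(c["frame"],M,(300,300))
cv2.imwrite("pics/crops.png",np.hstack([crop(154,275),crop(414,254)])[...,::-1])
E
```

```text
L 409 ((0.5623547434806824, -0.016980350017547607), (0.1041080504655838, 0.012249072082340717), 4.995345115661621) [ 0.5618847  -0.01680437]
R 481 ((0.590731680393219, -0.34193897247314453), (0.10344850271940231, 0.016052773222327232), 6.072311878204346) [ 0.5900676  -0.34021467]
blue 912 [ 0.08603232 -0.99629235  0.531456   -0.18535753] 0.049021674224813024 0.042284157050247045
tote ((0.544730007648468, 0.2927255630493164), (0.2003822922706604, 0.27161940932273865), 4.747406005859375) 3014
```

View pics/crops.png

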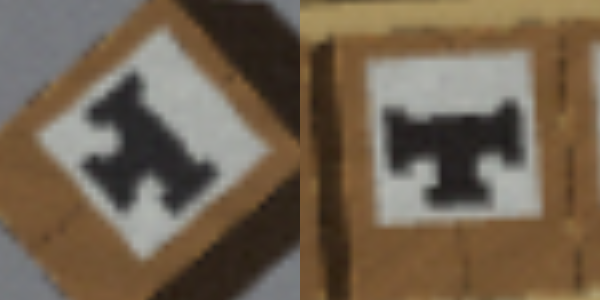

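```bash
sed -i 's/hsv\[...,2\]>190/hsv[...,2]>140/; s/np.ones((9,9))/np.ones((5,5))/; s/,1\]<40/,1]<60/' h.py
cat >> h.py <<'E'
def report(c):
    P,m=cloud(c); out=[]
    for r in sorted(labels(c),key=lambda r:r[0][0]):
        u,v=map(int,r[0]); z=np.median(P[v-4:v+5,u-4:u+5,2])
        h=min([.092,.096,.104,.116],key=lambda a:abs(a-z))
        b=cv2.boxPoints(r); w=np.array([ray(c,tuple(map(float,x)),h)[:2] for x in b]); e=w[1]-w[0]
        p=ray(c,r[0],h); print(np.round(r[0],1),"z",z.round(4),h,"ray",p.round(4),"tray",((p[:2]-TC)@TR).round(4),"size",np.linalg.norm(e).round(4),np.linalg.norm(w[2]-w[1]).round(4),"ang",np.degrees(np.arctan2(e[1],e[0])).round(1))
TY=np.radians(4.95); TR=np.array([[np.cos(TY),-np.sin(TY)],[np.sin(TY),np.cos(TY)]]); TC=np.array([.5763,-.1793])
E
python3 - <<'E'
from h import *
c=dict(np.load("top0.npz")); P,m=cloud(c); report(c)
for n,x0,x1,u0,u1 in [("ret",.4,.6,115,200),("row",.45,.65,360,530)]:
  for a,b in [(.088,.1),(.1,.11),(.111,.121)]:
    uu=np.arange(640)[None]; q=(m&(P[...,2]>a)&(P[...,2]<b)&(uu>u0)&(uu<u1)&(P[...,0]>x0)&(P[...,0]<x1)).astype(np.uint8)
    k,l,st,ce=cv2.connectedComponentsWithStats(q)
    for i in range(1,k):
      if st[i,4]>150: X=P[l==i]; r=cv2.minAreaRect(X[:,:2].astype(np.float32)); print(n,a,st[i,4],np.round(r[0],4),np.round(r[1],4),round(r[2],1),np.median(X[:,2]).round(4),"tray",((np.array(r[0])-TC)@TR).round(4))
E
```

```text
[154.3 274.1] z 0.0965 0.096 ray [0.5274 0.3317 0.096 ] tray [-0.0046  0.5133] size 0.0363 0.0362 ang -46.8
[237.8 290.6] z 0.0426 0.092 ray [0.5019 0.1859 0.092 ] tray [-0.0426  0.3703] size 0.0318 0.0332 ang -74.6
[383. 254.] z 0.0928 0.092 ray [ 0.5721 -0.0686  0.092 ] tray [0.0054 0.1107] size 0.0356 0.0355 ang -88.6
[414.3 252.5] z 0.1047 0.104 ray [ 0.5756 -0.1221  0.104 ] tray [0.0042 0.057 ] size 0.036 0.036 ang -84.2
[442.5 250.5] z 0.0932 0.092 ray [ 0.5809 -0.1744  0.092 ] tray [0.005  0.0044] size 0.0362 0.0359 ang -84.5
[478.6 247.9] z 0.1174 0.116 ray [ 0.5858 -0.232   0.116 ] tray [ 0.0049 -0.0533] size 0.0362 0.036 ang -85.1
[508.5 245.6] z 0.117 0.116 ray [ 0.5909 -0.2843  0.116 ] tray [ 0.0055 -0.1058] size 0.0361 0.0359 ang -84.8
ret 0.088 1000 [0.523  0.3355] [0.0509 0.0612] 43.2 0.096 tray [-0.0087  0.5174]
row 0.088 939 [ 0.5746 -0.1741] [0.0598 0.0515] 5.1 0.0926 tray [-0.0012  0.0053]
row 0.088 942 [ 0.5655 -0.069 ] [0.06   0.0505] 5.6 0.0926 tray [-0.0013  0.1109]
row 0.1 958 [ 0.5695 -0.1229] [0.0598 0.0507] 4.1 0.1045 tray [-0.0019  0.0567]
row 0.111 1992 [ 0.582  -0.2583] [0.0604 0.1044] 5.4 0.1166 tray [-0.0011 -0.0792]
```

```bash
cat >> h.py <<'E'
from scipy.spatial.transform import Rotation as Ro
YR=np.radians(94.95)
def go(p,yaw=YR):
    s=sense(); R=Ro.from_euler('xyz',s["orientation"]); d=np.array(p)-s["tool_pos"]
    y=s["orientation"][2]
    print("shift cm",(R.inv().apply(d)*100).round(2),"turn",round((y-yaw+np.pi)%(2*np.pi)-np.pi,3))
def T(x,y,z): return [*(TC+TR@[x,y]),z]
E
python3 - <<'E'
from h import *
print(T(-.0015,.057,.2)); go(T(-.0015,.057,.17))
E
```

```text
[np.float64(0.569887271584779), np.float64(-0.12264201808859923), 0.2]
shift cm [-58.11 -62.6    6.12] turn 1.19
```

Request:
apply_moves([
  [[1, -58.1, -62.6, 3, 1.19], [1, -58.1, -62.6, 3, 1.19], [1, -58.1, -62.6, 3, 1.19], [1, -58.1, -62.6, 3, 1.19], [1, -58.1, -62.6, 3, 1.19], [1, -58.1, -62.6, 3, 1.19], [1, -58.1, -62.6, 3, 1.19], [1, -58.1, -62.6, 3, 1.19]],
], newtons=25)

```text
t: 0.9
tool_pos: [0.3713, 0.2846, 0.2169]
orientation: [-3.141, 0.0, 1.651]
contact_force: [-0.1, -0.2, 0.0]
grip_width: 0.0854
gripper_force: 0.0
```

```bash
python3 - <<'E'
from h import *
go(T(-.0015,.057,.14))
E
```

```text
shift cm [-42.19  16.52   7.69] turn -0.006
```

Request:
apply_moves([
  [[1, -42.2, 16.5, 3, 0], [1, -42.2, 16.5, 3, 0], [1, -42.2, 16.5, 3, 0], [1, -42.2, 16.5, 3, 0], [1, -42.2, 16.5, 3, 0], [1, -42.2, 16.5, 5, 0], [1, -42.2, 16.5, 7, 0], [1, -42.2, 16.5, 7, 0]],
])

```text
t: 1.7
tool_pos: [0.5464, -0.0694, 0.1639]
orientation: [3.141, -0.0, 1.656]
contact_force: [0.1, 1.0, 0.4]
grip_width: 0.0854
gripper_force: 0.0
```

```bash
python3 - <<'E'
from h import *
go(T(-.0015,.057,.052))
E
```

```text
shift cm [-5.5   1.88 11.19] turn -0.001
```

Request:
apply_moves([
  [[1, -5.5, 1.9, 0, 0], [1, -5.5, 1.9, 0, 0], [1, -5.5, 1.9, 1, 0], [1, -5.5, 1.9, 1, 0], [1, -5.5, 1.9, 1, 0], [1, -5.5, 1.9, 1, 0], [1, -5.5, 1.9, 1, 0], [1, -5.5, 1.9, 1, 0]],
])

```text
t: 2.5
tool_pos: [0.5697, -0.1199, 0.155]
orientation: [3.141, 0.0, 1.658]
contact_force: [0.2, -0.4, 0.1]
grip_width: 0.0854
gripper_force: 0.0
```

```bash
python3 - <<'E'
from h import *
go(T(-.0015,.057,.052)); c=read_camera("wrist"); save(c,"wrist1")
E
```

```text
shift cm [-2.70e-01 -1.00e-02  1.03e+01] turn 0.001
```

View pics/wrist1.png

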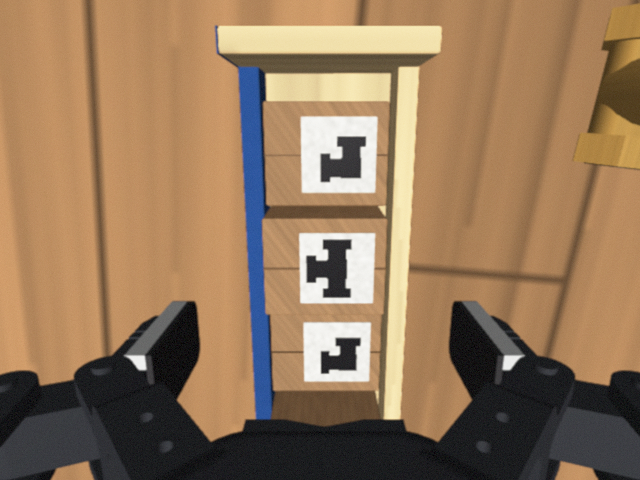

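Request:
apply_moves([
  [[1, -0.3, 0, 3, 0], [1, -0.3, 0, 6, 0], [1, -0.3, 0, 8, 0], [1, -0.3, 0, 9.5, 0], [1, -0.3, 0, 10.3, 0], [1, -0.3, 0, 10.3, 0], [-0.2, -0.3, 0, 10.3, 0], [-0.2, -0.3, 0, 10.3, 0]],
], newtons=25)

```text
t: 3.35
tool_pos: [0.5709, -0.124, 0.053]
orientation: [3.139, 0.001, 1.657]
contact_force: [2.0, 0.0, 7.5]
grip_width: 0.0595
gripper_force: 28.0
```

Request:
apply_moves([
  [[-0.2, 0, 0, 0, 0], [-0.2, 0, 0, 0, 0], [-0.2, 0, 0, 0, 0], [-0.2, 0, 0, 0, 0], [-0.2, 0, 0, 0, 0], [-0.2, 0, 0, 0, 0], [-0.2, 0, 0, 0, 0], [-0.2, 0, 0, 0, 0]],
])

```text
t: 4.15
tool_pos: [0.5709, -0.124, 0.0529]
orientation: [3.139, 0.001, 1.657]
contact_force: [0.5, 0.1, 6.5]
grip_width: 0.0598
gripper_force: 29.1
```

Request:
apply_moves([
  [[-0.2, 0.5, 0, 0, 0], [-0.2, 1, 0, 0, 0], [-0.2, 1.4, 0, 0, 0], [-0.2, 1.8, 0, 0, 0], [-0.2, 2.1, 0, 0, 0], [-0.2, 2.3, 0, 0, 0], [-0.2, 2.3, 0, 0, 0], [-0.2, 2.3, 0, 0, 0]],
])

```text
t: 4.95
tool_pos: [0.5692, -0.1016, 0.053]
orientation: [3.139, 0.003, 1.657]
contact_force: [1.3, -2.5, 5.2]
grip_width: 0.0599
gripper_force: 29.2
```

```bash
python3 - <<'E'
from h import *
go(T(-.0015,.082,.052))
E
```

```text
shift cm [ 0.4  -0.11  0.09] turn 0.0
```

Request:
apply_moves([
  [[1, 0, 0, 0, 0], [1, 0, 0, 0, 0], [1, 0, 0, 0, 0], [1, 0, 0, 0, 0], [1, 0, 0, -3, 0], [1, 0, 0, -6, 0], [1, 0, 0, -9, 0], [1, 0, 0, -9, 0]],
])

```text
t: 5.75
tool_pos: [0.5709, -0.1016, 0.1466]
orientation: [3.133, 0.004, 1.657]
contact_force: [0.9, -1.1, 0.7]
grip_width: 0.0855
gripper_force: 0.0
```

Request:
apply_moves([
  [[1, -2, 0, 0, 0], [1, -5, 0, 0, 0], [1, -7.3, 0, 0, 0], [1, -7.3, 0, 0, 0], [1, -7.3, 0, 0, 0], [1, -7.3, 0, 0, 0], [1, -7.3, 0, 0, 0], [1, -7.3, 0, 0, 0]],
])

```text
t: 6.55
tool_pos: [0.5741, -0.1725, 0.1413]
orientation: [-3.141, -0.0, 1.658]
contact_force: [0.1, 1.1, 0.3]
grip_width: 0.0853
gripper_force: 0.0
```

```bash
python3 - <<'E'
from h import *
go(T(-.0012,.005,.052)); c=read_camera("wrist"); save(c,"wrist2")
E
```

```text
shift cm [-0.2   0.04  8.93] turn 0.001
```

View pics/wrist2.png

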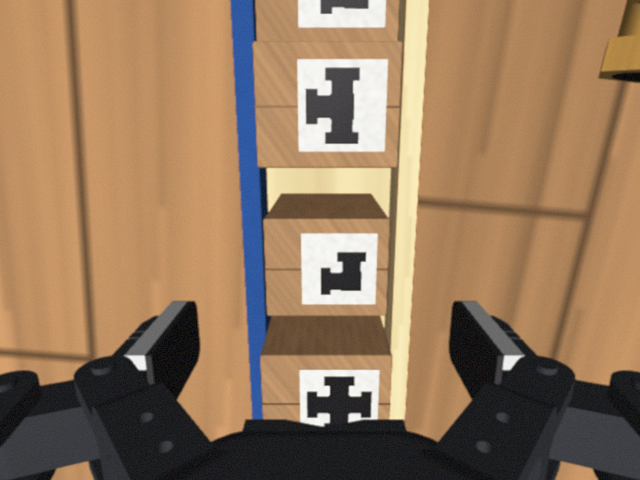

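Request:
apply_moves([
  [[1, -0.1, 0, 3, 0], [1, -0.1, 0, 6, 0], [1, -0.1, 0, 8, 0], [1, -0.1, 0, 8.9, 0], [1, -0.1, 0, 8.9, 0], [-0.2, -0.1, 0, 8.9, 0], [-0.2, -0.1, 0, 8.9, 0], [-0.2, -0.1, 0, 8.9, 0]],
])

```text
t: 7.4
tool_pos: [0.5755, -0.1749, 0.0543]
orientation: [3.139, 0.002, 1.657]
contact_force: [0.2, 0.7, 1.9]
grip_width: 0.0593
gripper_force: 29.0
```

```bash
python3 - <<'E'
from h import *
go(T(-.0012,-.030,.052))
E
```

```text
shift cm [-3.44 -0.08  0.24] turn -0.0
```

Request:
apply_moves([
  [[-0.2, -0.5, 0, 0, 0], [-0.2, -1, 0, 0, 0], [-0.2, -1.5, 0, 0, 0], [-0.2, -2, 0, 0, 0], [-0.2, -2.5, 0, 0, 0], [-0.2, -3, 0, 0, 0], [-0.2, -3.4, 0, 0, 0], [-0.2, -3.4, 0, 0, 0]],
])

```text
t: 8.2
tool_pos: [0.5783, -0.2086, 0.0543]
orientation: [3.139, 0.0, 1.656]
contact_force: [-0.2, 2.1, 6.8]
grip_width: 0.06
gripper_force: 29.5
```

Request:
apply_moves([
  [[1, 0, 0, 0, 0], [1, 0, 0, 0, 0], [1, 0, 0, 0, 0], [1, 0, 0, -3, 0], [1, 0, 0, -6, 0], [1, 0, 0, -10, 0], [1, 0, 0, -15, 0], [1, 0, 0, -15, 0]],
])

```text
t: 9.0
tool_pos: [0.5811, -0.2106, 0.2117]
orientation: [3.129, 0.009, 1.657]
contact_force: [0.5, -0.4, 0.4]
grip_width: 0.0854
gripper_force: 0.0
```

```bash
python3 - <<'E'
from h import *
go([.523,.3355,.19],np.radians(43.2))
E
```

```text
shift cm [54.92 -1.12  1.66] turn 0.903
```

Request:
apply_moves([
  [[1, 55, -1, 1, 0.9], [1, 55, -1, 1, 0.9], [1, 55, -1, 1, 0.9], [1, 55, -1, 1, 0.9], [1, 55, -1, 1, 0.9], [1, 55, -1, 1, 0.9], [1, 55, -1, 1, 0.9], [1, 55, -1, 1, 0.9]],
])

```text
t: 9.8
tool_pos: [0.5368, 0.1763, 0.1949]
orientation: [3.142, 0.0, 0.756]
contact_force: [0.1, -0.7, 0.7]
grip_width: 0.0854
gripper_force: 0.0
```

```bash
python3 - <<'E'
from h import *
c=read_camera("top"); report(c)
go([.523,.3355,.16],np.radians(43.2))
E
```

```text
[372.5 254.7] z 0.0932 0.092 ray [ 0.5704 -0.0499  0.092 ] tray [0.0053 0.1294] size 0.036 0.036 ang -84.5
[401.7 252.6] z 0.1052 0.104 ray [ 0.5748 -0.0999  0.104 ] tray [0.0054 0.0792] size 0.036 0.0361 ang -84.5
[461.4 249.3] z 0.0928 0.092 ray [ 0.5838 -0.2081  0.092 ] tray [ 0.005  -0.0294] size 0.036 0.036 ang -84.2
[493.5 247. ] z 0.1174 0.116 ray [ 0.5879 -0.258   0.116 ] tray [ 0.0048 -0.0794] size 0.0368 0.0348 ang -88.6
[522.  244.8] z 0.1174 0.116 ray [ 0.593  -0.3079  0.116 ] tray [ 0.0055 -0.1296] size 0.0361 0.0363 ang -83.9
shift cm [  9.63 -11.86   3.55] turn 0.007
```

Request:
apply_moves([
  [[1, 9.6, -11.9, 3.5, 0], [1, 9.6, -11.9, 3.5, 0], [1, 9.6, -11.9, 3.5, 0], [1, 9.6, -11.9, 3.5, 0], [1, 9.6, -11.9, 3.5, 0], [1, 9.6, -11.9, 3.5, 0], [1, 9.6, -11.9, 3.5, 0], [1, 9.6, -11.9, 3.5, 0]],
])

```text
t: 10.65
tool_pos: [0.5262, 0.3258, 0.161]
orientation: [3.141, -0.001, 0.755]
contact_force: [0.3, 0.4, -0.4]
grip_width: 0.0854
gripper_force: 0.0
```

```bash
python3 - <<'E'
from h import *
go([.523,.3355,.049],np.radians(43.2)); c=read_camera("wrist"); save(c,"wrist3")
E
```

```text
shift cm [ 0.42 -0.93 11.2 ] turn 0.001
```

View pics/wrist3.png

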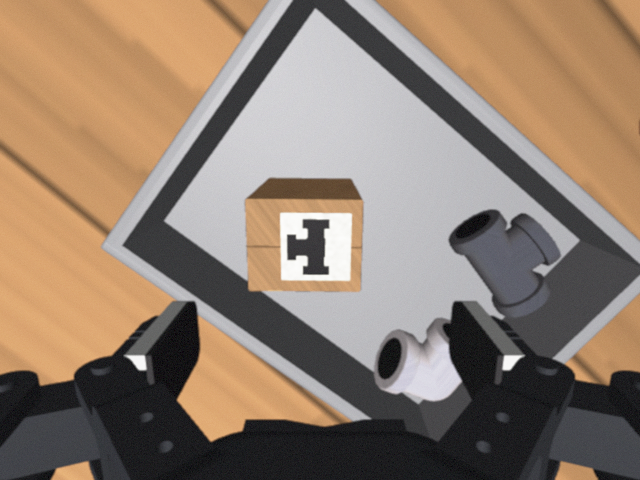

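Request:
apply_moves([
  [[1, 0.3, -0.6, 0, 0], [1, 0.3, -0.6, 0, 0], [1, 0.3, -0.6, 0, 0], [1, 0.3, -0.6, 0, 0], [1, 0.3, -0.6, 0, 0], [1, 0.3, -0.6, 3, 0], [1, 0.3, -0.6, 4, 0], [1, 0.3, -0.6, 4, 0]],
])

```text
t: 11.5
tool_pos: [0.5219, 0.3328, 0.1178]
orientation: [-3.14, 0.005, 0.757]
contact_force: [-0.2, -0.0, 0.9]
grip_width: 0.0852
gripper_force: 0.0
```

```bash
python3 - <<'E'
from h import *
go([.523,.3355,.049],np.radians(43.2))
E
```

```text
shift cm [ 0.31 -0.11  6.88] turn 0.003
```

Request:
apply_moves([
  [[1, 0.3, -0.1, 2.5, 0], [1, 0.3, -0.1, 5, 0], [1, 0.3, -0.1, 6.7, 0], [1, 0.3, -0.1, 6.7, 0], [1, 0.3, -0.1, 6.7, 0], [-0.3, 0.3, -0.1, 6.7, 0], [-0.3, 0.3, -0.1, 6.7, 0], [-0.3, 0.3, -0.1, 6.7, 0]],
], newtons=45)

```text
t: 12.3
tool_pos: [0.5262, 0.3369, 0.0554]
orientation: [3.141, -0.003, 0.757]
contact_force: [-0.7, 0.7, 3.3]
grip_width: 0.059
gripper_force: 50.5
```

Request:
apply_moves([
  [[-0.3, 0, 0, 0, 0], [-0.3, 0, 0, 0, 0], [-0.3, 0, 0, -1, 0], [-0.3, 0, 0, -3, 0], [-0.3, 0, 0, -6, 0], [-0.3, 0, 0, -10, 0], [-0.3, 0, 0, -14, 0], [-0.3, 0, 0, -14, 0]],
])

```text
t: 13.1
tool_pos: [0.5281, 0.3376, 0.2005]
orientation: [3.137, -0.011, 0.757]
contact_force: [0.4, 0.7, -2.5]
grip_width: 0.0598
gripper_force: 50.1
```

```bash
python3 - <<'E'
from h import *
s=sense();print(s["gripper_force"],s["grip_width"])
go(T(0,.025,.20)); c=read_camera("top"); save(c,"top2")
E
```

```text
50.064024925231934 0.059831111091789825
shift cm [-30.44  38.93  -0.12] turn -0.9
```

Request:
apply_moves([
  [[-0.3, -30.4, 38.9, 0, -0.9], [-0.3, -30.4, 38.9, 0, -0.9], [-0.3, -30.4, 38.9, 0, -0.9], [-0.3, -30.4, 38.9, 0, -0.9], [-0.3, -30.4, 38.9, 0, -0.9], [-0.3, -30.4, 38.9, 0, -0.9], [-0.3, -30.4, 38.9, 0, -0.9], [-0.3, -30.4, 38.9, 0, -0.9]],
])

```text
t: 13.95
tool_pos: [0.5584, -0.0421, 0.1897]
orientation: [-3.136, -0.002, 1.658]
contact_force: [1.2, -0.1, -3.7]
grip_width: 0.0594
gripper_force: 50.4
```

```bash
python3 - <<'E'
from h import *
go(T(0,.025,.18))
E
```

```text
shift cm [-11.33   0.59   0.94] turn 0.001
```

Request:
apply_moves([
  [[-0.3, -4, 0.3, 0, 0], [-0.3, -8, 0.5, 0, 0], [-0.3, -11, 0.5, 0, 0], [-0.3, -11, 0.5, 0, 0], [-0.3, -11, 0.5, 0, 0], [-0.3, -11, 0.5, 0, 0], [-0.3, -11, 0.5, 0, 0], [-0.3, -11, 0.5, 0, 0]],
])

```text
t: 14.75
tool_pos: [0.5751, -0.1487, 0.1932]
orientation: [-3.141, -0.0, 1.658]
contact_force: [0.5, 0.3, -3.6]
grip_width: 0.0598
gripper_force: 50.4
```

```bash
python3 - <<'E'
from h import *
go(T(-.001,.025,.06)); c=read_camera("scene"); save(c,"scene2"); c=read_camera("wrist"); save(c,"wrist4")
P,m=cloud(read_camera("scene")) 
f=P; q=m&(P[...,2]>.13)&(P[...,2]<.19)
a=c
t=((P[...,:2]-TC)@TR); q&=(abs(t[...,0])<.05)&(abs(t[...,1])<.13)
b=q&(t[...,0]>.02)
print(np.percentile(t[b],[2,10,50,90,98],axis=0).round(4), np.percentile(P[b][:,2],[1,5,50,95,99]).round(4), b.sum())
E
```

```text
shift cm [-0.56 -0.23 13.32] turn 0.001
[[0.0255 0.0064]
 [0.0299 0.0105]
 [0.0315 0.0311]
 [0.033  0.0515]
 [0.0336 0.055 ]] [0.1443 0.146  0.1673 0.1877 0.1895] 434
```

View pics/scene2.png

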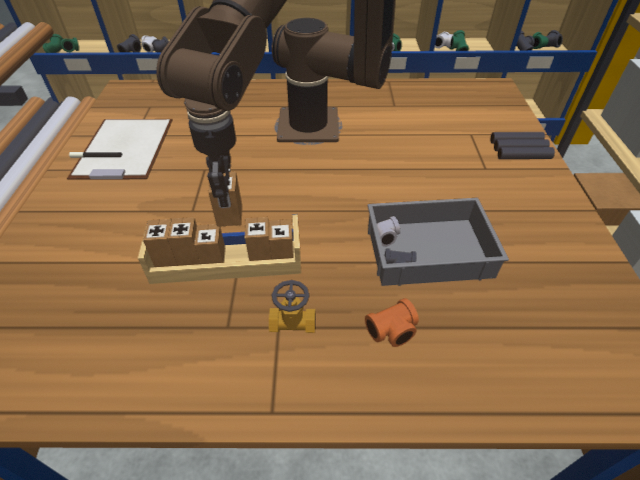

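View pics/wrist4.png

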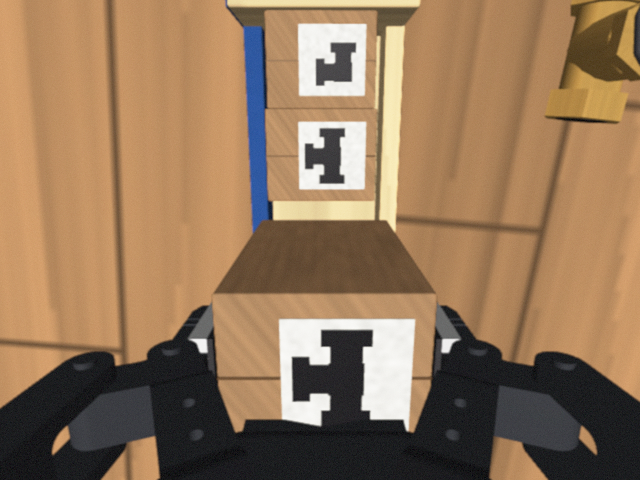

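Request:
apply_moves([
  [[-0.3, -0.4, -0.2, 0, 0], [-0.3, -0.4, -0.2, 0, 0], [-0.3, -0.4, -0.2, 0, 0], [-0.3, -0.4, -0.2, 1, 0], [-0.3, -0.4, -0.2, 2, 0], [-0.3, -0.4, -0.2, 2.5, 0], [-0.3, -0.4, -0.2, 2.5, 0], [-0.3, -0.4, -0.2, 2.5, 0]],
])

```text
t: 15.7
tool_pos: [0.5734, -0.154, 0.168]
orientation: [-3.141, -0.0, 1.657]
contact_force: [0.2, -0.1, -3.3]
grip_width: 0.0595
gripper_force: 50.4
```

```bash
python3 - <<'E'
from h import *
go(T(-.001,.025,.062)); 
E
```

```text
shift cm [-0.05 -0.03 10.6 ] turn -0.0
```

Request:
apply_moves([
  [[-0.3, 0, 0, 1.5, 0], [-0.3, 0, 0, 3, 0], [-0.3, 0, 0, 4.5, 0], [-0.3, 0, 0, 6, 0], [-0.3, 0, 0, 7.5, 0], [-0.3, 0, 0, 9, 0], [-0.3, 0, 0, 9.5, 0], [-0.3, 0, 0, 9.5, 0]],
])

```text
t: 16.5
tool_pos: [0.5728, -0.1538, 0.072]
orientation: [-3.139, -0.001, 1.657]
contact_force: [-0.2, -0.0, -3.2]
grip_width: 0.0597
gripper_force: 50.5
```

Request:
apply_moves([
  [[-0.3, 0, 0, 0.2, 0], [-0.3, 0, 0, 0.4, 0], [-0.3, 0, 0, 0.6, 0], [-0.3, 0, 0, 0.8, 0], [-0.3, 0, 0, 0.9, 0], [-0.3, 0, 0, 1.0, 0], [-0.3, 0, 0, 1.0, 0], [-0.3, 0, 0, 1.0, 0]],
])

```text
t: 17.3
tool_pos: [0.5736, -0.1541, 0.0635]
orientation: [3.142, 0.0, 1.657]
contact_force: [0.2, 0.6, -3.3]
grip_width: 0.0594
gripper_force: 50.5
```

Request:
apply_moves([
  [[-0.3, 0, 0, 0.1, 0], [-0.3, 0, 0, 0.1, 0], [-0.3, 0, 0, 0.2, 0], [-0.3, 0, 0, 0.2, 0], [-0.3, 0, 0, 0.3, 0], [-0.3, 0, 0, 0.3, 0], [-0.3, 0, 0, 0.3, 0], [-0.3, 0, 0, 0.3, 0]],
])

```text
t: 18.1
tool_pos: [0.5746, -0.1546, 0.0633]
orientation: [3.14, 0.001, 1.657]
contact_force: [-3.0, 2.0, 10.2]
grip_width: 0.0595
gripper_force: 51.9
```

```bash
python3 - <<'E'
from h import *
for n in("wrist","scene"):
    P,m=cloud(read_camera(n)); t=(P[...,:2]-TC)@TR
    for lo,hi,nm in[(.002,.048,'ret'),(.058,.10,'twin'),(-.05,-.01,'sb')]:
        q=m&(abs(t[...,0])<.028)&(t[...,1]>lo)&(t[...,1]<hi)&(P[...,2]>.085)&(P[...,2]<.118)
        print(n,nm,q.sum(),np.percentile(P[q][:,2],[10,50,90]).round(4) if q.sum() else "")
E
```

```text
wrist ret 30731 [0.0987 0.105  0.1059]
wrist twin 40364 [0.1042 0.1051 0.106 ]
wrist sb 0 
scene ret 107 [0.1036 0.1053 0.1068]
scene twin 348 [0.1036 0.1053 0.1069]
scene sb 337 [0.0917 0.0933 0.0948]
```

Return and twin tops are level (both 0.105 m), so it stands on the floor. Release and retreat.

Request:
apply_moves([
  [[0.3, 0, 0, 0, 0], [1, 0, 0, 0, 0], [1, 0, 0, 0, 0], [1, 0, 0, 0, 0], [1, 0, 0, 0, 0], [1, 0, 0, -2, 0], [1, 0, 0, -5, 0], [1, 0, 0, -9, 0]],
])

```text
t: 19.0
tool_pos: [0.572, -0.1534, 0.1488]
orientation: [-3.137, -0.003, 1.657]
contact_force: [0.5, 0.6, 0.2]
grip_width: 0.0853
gripper_force: 0.0
```

Request:
apply_moves([
  [[1, 0, 0, -4, 0], [1, 0, 0, -8, 0], [1, 10, 0, -8, 0], [1, 15, 0, -8, 0], [1, 20, 0, -8, 0], [1, 25, 0, -8, 0], [1, 25, 0, -8, 0], [1, 25, 0, -8, 0]],
])

```text
t: 19.8
tool_pos: [0.5509, 0.1002, 0.2303]
orientation: [-3.141, -0.002, 1.664]
contact_force: [0.4, -0.2, 0.4]
grip_width: 0.0853
gripper_force: 0.0
```

```bash
python3 - <<'E'
from h import *
c=read_camera("top"); report(c); save(c,"topend")
E
```

```text
[372.5 254.7] z 0.093 0.092 ray [ 0.5704 -0.0499  0.092 ] tray [0.0053 0.1294] size 0.036 0.036 ang -84.5
[401.7 252.6] z 0.1054 0.104 ray [ 0.5748 -0.0999  0.104 ] tray [0.0054 0.0792] size 0.036 0.0361 ang -84.5
[434.4 250. ] z 0.1049 0.104 ray [ 0.5807 -0.1574  0.104 ] tray [0.0063 0.0214] size 0.0359 0.0361 ang -84.2
[461.4 249.3] z 0.0934 0.092 ray [ 0.5838 -0.2081  0.092 ] tray [ 0.005  -0.0294] size 0.036 0.036 ang -84.2
[493.5 247. ] z 0.1171 0.116 ray [ 0.5879 -0.258   0.116 ] tray [ 0.0048 -0.0794] size 0.0368 0.0348 ang -88.6
[522.  244.8] z 0.1172 0.116 ray [ 0.593  -0.3079  0.116 ] tray [ 0.0055 -0.1296] size 0.0361 0.0363 ang -83.9
```

View pics/topend.png

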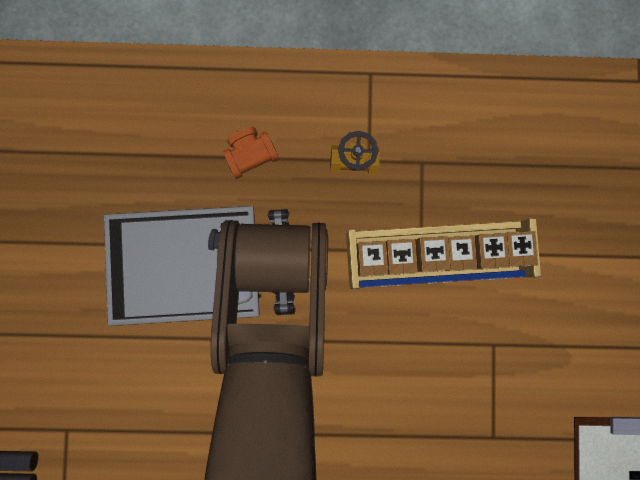

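The six cartons stand square in the row. The return (434,250) is next to its twin (402,253), their centres 58 mm apart, and the heights match.

```bash
python3 -c "
from plant import *
print(job_done())"
```

```text
the job is handed in; nothing more can be done
None
```

The returned carton stands on the tray floor directly beside its twin (centres 58 mm apart), label to the front, all six cartons are square in the row, and the job was handed in at about 20 s of the 61 s allowed; no verdict came back.

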